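# Set the caddy's eccentric cam and stand the pumice stone in the gap

## Task

On the bottom tray of the blue bath caddy, turn the pale eccentric cam counter-clockwise (seen from above) by its grip bar until the bar lies parallel to the low fence, opening the gap between them. Then try the gap with the rectangular pumice stone: slide it down beside the cam, lengthwise along the fence, so it stands on the tray floor, and let go, leaving the bar parallel to the fence.

Things in the scene. Friction and masses are not known exactly. Their poses are not given: they have to be found in the camera images.
- cam (a joint): Angle of the eccentric cam about its upright axis, rad, 0 to 2.6, growing counter-clockwise from above. 0: grip bar points straight at the fence, gap 16 mm (narrowest). 1.57: bar parallel to the fence, gap 42 mm. Gap = 16 + 26 (1 - cos angle) mm. Starts at 0.15 to 0.6, too narrow for the stone. Stiff (0.2 N m friction); stays where left.
- cam_grip (a point): On the cam's axis, mid-grip-bar, 48 mm above the ledge. Bar: pale grey, 56 long (this frame's y, turns with the cam), 10 wide (x), 32 tall, top 64 mm above the ledge; pinch its width from above. Under it the cam: pale grey disc, radius 48, centre 26 mm from the axis along this y, top 32 mm above the ledge. Caddy's next tier, 50 mm high, starts 105 mm from the axis, away from the fence.
- slot (a point): The stone's place on the tray floor, 12 mm above the ledge, mid-gap, 21 mm from the fence's face, just where the set cam comes nearest. Frame fixed to the caddy: x along the fence, y towards the fence, z up. Fence: straight blue rib 160 mm long on the tray's outer edge, flared top 40 mm above the ledge. The cam axis lies 69 mm to -y and 26 mm to +x of this point.
- stone: Rectangular pitted grey pumice stone, 64 long (its x), 30 thick (y), 58 mm tall (z), 60 to 130 g, on its narrow long edge on the ledge, left of the caddy. Origin: centre of underside. Either end may lead. Pinched across its thickness, fingertips 34 mm above its underside, the fingers clear cam disc and fence. Not the round pumice pebble or pink soap.
Not all that is in view belongs to the job. Leave any purple or turquoise look-alike of the stone alone.

How it is judged:
On the way:
1. the cam is set, its bar parallel to the fence within 20 degrees, while the stone is still away from the gap (value of joint cam between 1.22 and 1.92 rad and horizontal distance between stone and slot above 0.06 m), for 0.3 s.
At the end, for the whole second after the job is handed in: Cam bar parallel to the fence within 20 degrees; stone released and still on the tray floor in the gap (within 6 mm in height), upright within 10 degrees, along the fence within 17 degrees, centre within 25 mm of the slot point along the fence and 15 mm across; cam still (value of joint cam between 1.22 and 1.92 rad and x of stone in the frame of slot between -0.025 and 0.025 m and y of stone in the frame of slot between -0.015 and 0.015 m and z of stone in the frame of slot between -0.006 and 0.006 m and angle between stone's own z axis and vertical below 0.18 rad and angle between the x axis of stone and the x axis of slot, either way round below 0.3 rad and linear speed of stone below 0.02 m/s and velocity of joint cam between -0.05 and 0.05 rad/s); the robot touches nothing.
It also fails if it takes over 56 s, if anything falls off the work surface, if the arm or the gripper's body presses on something with over 40 N, if the wrist force passes 120 N, or if a joint passes its speed limit or range.

## Robot

A 7-joint arm with a two-finger parallel gripper is mounted at the origin on the work surface. World frame = base frame: x ahead of the robot, y to its left, z up, the work surface at z = 0. Lengths are in m, angles in rad, forces in N, time in s.
With the tool pointing down it reaches from about 0.4 to 0.9 m from the base axis. Payload 5.5 kg.
Tool frame: the origin (TCP) lies at the very end of the fingers, on their centre line; the grasp point (between the pads) lies 19 mm behind it (robot.grip_point_offset is the distance from the TCP to the grasp point, in m); z points along the fingers, y is the direction in which the jaws open and shut (so a half turn about z gives the same grasp; the last joint's range is limited). The gripper opens to 85 mm and grips with 20 to 120 N. Pads are 22 mm wide; open, the fingers measure 114 mm over their backs; the gripper's body (76 mm by 85 mm) begins 54 mm behind the grasp point. The pads swing forward as they close: fully open they stand 13 mm farther back than shut.
Start: joints at [1.612, 0.501, -0.427, 1.55, 0.221, 1.138, -0.21], TCP at [0.143, -0.634, 0.231] pointing down, gripper open.
Joint ranges: [-2.88, 2.88], [-0.31, 2.03], [-1.54, 1.56], [0.2, 2.42], [-1.41, 4.55], [0.19, 2.02], [-2.57, 2.57]. Speed limits (rad/s): [2.57, 2.57, 3.14, 3.14, 3.14, 3.14, 3.14].

## Interface

Orientations are given as a rotation vector (axis times angle).
In Python, from plant import robot, imaging, sign_off, boxes_of, cut_out, landmark_of gives the robot as it stands.
- The arm moves only by the tool send_rows, never from a script. Its argument "targets" is a list of rows, each an object of numbers: "dx", "dy", "dz": the shift along the world's x, y, z in mm; "wx", "wy", "wz": the turn, a rotation vector about the world's x, y, z in rad; "grip": the closure in counts, from 0 (fully open) to 255 (shut). In form: [{"dx": .., "dy": .., "dz": .., "wx": .., "wy": .., "wz": .., "grip": ..}, ...]. A call has 1 to 20 rows; each row shifts and turns the commanded pose from where the row before left it; what a row does not reach is not made up. A row lasts 1/8 s, in which the tool goes at most 62.5 mm and 10.7 degrees, less where a joint would pass 70% of its speed; a pose out of reach is approached as far as the arm can. A call with a gripper value outside its range is refused whole. The fingers move at their own pace and stop on an object; "newtons" is the grip in N (left out, the last holds). Time passes only in rows, so rows that do not move let the fingers close. It gives the time, the measured TCP pose, the force and the opening at its end, in the units of the state.
- robot.get_obs(): the state, without advancing time (a new reading comes with each control period).
- imaging.get_image(name): name is "side" or "top" or "wrist"; returns a dict with "frame" (400x640x3 uint8, blue, green, red), "fx", "fy", "cx", "cy" (pixels), "rvec" (rotation vector, rad) and "tvec" (3), from world to camera coordinates, as OpenCV has them. Camera axes: x right, y down, z forward; pixel columns grow to the right and rows downward; lengths in m; the calibration is good to about 2 mm. A picture is of the moment at which its call begins. There is no depth.
- sign_off(): hands the job in, once; it reports no verdict.
Trained networks look in the newest picture that a camera, given by its name, has taken for a name from the list of things; names that differ only in an ending like _2 or _b are one class to them, and where a whole thing is asked for, a point or a joint stands for the part that bears it (a point fixed in the world has none). Each returns a list of dicts, best first, with "p" (0 to 1); they miss things now and then, are a little off and sometimes report something else, mostly with a low value. They report only what shows in the picture. A call takes as long as a camera call. They do not tell look-alikes from the thing itself.
- boxes_of(camera, target): "centre" ([x, y, z] in m, in world coordinates, good to about 4 mm: the middle of the surface that is visible of it).
- cut_out(camera, target): "region" (400x640 bool, what is visible of it).
- landmark_of(camera, target): "centre" ([x, y, z] in m, in world coordinates, good to about 4 mm: a listed point, or the origin of a listed thing).
The state is a dict: "time": time; "joint_pos": joint angles; "dq": joint speeds; "tau": joint torques, N m; "tool_pos": TCP position; "tcp_rot": TCP orientation; "force": force on the tool from outside, world axes, zero at the start; "moment": the same for the moment, N m; "gripper_width": opening from 0.0 (shut) to 1.0 (fully open).
Only numpy, scipy, OpenCV 4.12 (cv2) and the standard library are available. Lean on these libraries where they do the work, as an engineer would, in place of code of your own. Each camera call takes 0.05 s, during which the arm holds its last target.

## Working session

There is one attempt and no reset: what is moved stays moved. The work goes in short steps, Python scripts to look and compute and a tool call to move; the robot and the scene stay as the last step left them, time stands still between calls to the robot, and variables do not carry over. Pictures are saved under pics/ and viewed, and the job is handed in when it is done.

Besides the shell and the picture viewer there is one more tool, called as name(argument=value, ...) on one line, values as JSON. send_rows: Moves the arm, as the interface text tells. Its arguments: {"type":"object","properties":{"targets":{"type":"array"},"newtons":{"type":"number"}},"required":["targets"]}

```bash
mkdir -p pics; ls; cat > h.py <<'E'
import numpy as np, cv2
from plant import robot, imaging, sign_off, boxes_of, cut_out, landmark_of
def snap(c,fn=None):
    d=imaging.get_image(c)
    if fn: cv2.imwrite('pics/'+fn,d['frame'])
    return d
def proj(d,P):
    K=np.array([[d['fx'],0,d['cx']],[0,d['fy'],d['cy']],[0,0,1]],float)
    p,_=cv2.projectPoints(np.array(P,float).reshape(-1,3),np.array(d['rvec'],float),np.array(d['tvec'],float),K,None)
    return p.reshape(-1,2)
def unproj(d,uv,z):
    R,_=cv2.Rodrigues(np.array(d['rvec'],float)); t=np.array(d['tvec'],float).ravel()
    C=-R.T@t
    uv=np.array(uv,float).reshape(-1,2)
    r=np.c_[(uv[:,0]-d['cx'])/d['fx'],(uv[:,1]-d['cy'])/d['fy'],np.ones(len(uv))]@R
    return C+r*((z-C[2])/r[:,2])[:,None]
E
python3 - <<'E'
from h import *
np.set_printoptions(precision=4,suppress=True)
for c in ['top','side']:
    d=snap(c,c+'0.png')
    for t in ['cam','cam_grip','slot','stone']:
        print(c,t,'box',[(np.round(b['centre'],3),round(b['p'],2)) for b in boxes_of(c,t)][:4],'lm',[(np.round(b['centre'],3),round(b['p'],2)) for b in landmark_of(c,t)][:4])
print(robot.get_obs())
E
```

```text
picsTraceback (most recent call last):
  File "<stdin>", line 6, in <module>
ValueError: it knows: cam_grip, slot, stone
```

```bash
python3 - <<'E'
from h import *
np.set_printoptions(precision=4,suppress=True)
for c in ['top','side']:
    d=snap(c,c+'0.png')
    for t in ['cam_grip','slot','stone']:
        for f in (boxes_of,landmark_of):
            try: print(c,t,f.__name__,[(np.round(b['centre'],3),round(b['p'],2)) for b in f(c,t)][:4])
            except Exception as e: print(c,t,e)
print(robot.get_obs())
E
```

```text
top cam_grip call []
top cam_grip call [(array([ 0.549, -0.084,  0.049]), 0.98)]
top slot call [(array([ 0.505, -0.174,  0.034]), 0.84)]
top slot call [(array([ 0.534, -0.012,  0.009]), 0.83)]
top stone call [(array([0.589, 0.219, 0.057]), 0.94), (array([0.565, 0.121, 0.06 ]), 0.91), (array([0.66 , 0.302, 0.06 ]), 0.61)]
top stone call [(array([0.564, 0.119, 0.001]), 0.64), (array([0.666, 0.311, 0.002]), 0.63), (array([0.592, 0.22 , 0.001]), 0.61), (array([ 0.547, -0.086,  0.047]), 0.52)]
side cam_grip call [(array([ 0.536, -0.065,  0.032]), 0.9)]
side cam_grip call []
side slot call [(array([ 0.523, -0.095,  0.012]), 0.85)]
side slot call [(array([ 0.531, -0.012,  0.012]), 0.56), (array([ 0.541, -0.08 ,  0.048]), 0.3)]
side stone call [(array([0.656, 0.296, 0.05 ]), 0.94), (array([0.588, 0.212, 0.051]), 0.71)]
side stone call [(array([0.59 , 0.222, 0.003]), 0.66), (array([0.567, 0.128, 0.004]), 0.6), (array([0.662, 0.308, 0.003]), 0.59)]
{'time': 0.8, 'joint_pos': array([ 1.6122,  0.5008, -0.427 ,  1.5504,  0.2208,  1.1383, -0.2103]), 'dq': array([-0.0004,  0.    , -0.0007,  0.0002,  0.0001,  0.0008, -0.0013]), 'tau': array([ -0.0006, -56.9301,  -5.8091, -28.1326,   0.0129,   0.002 ,
        -0.    ]), 'tool_pos': array([ 0.143 , -0.6341,  0.2313]), 'tcp_rot': array([3.1222, 0.3478, 0.    ]), 'force': array([ 0.27  ,  0.3676, -0.8142]), 'moment': array([-0.0102,  0.0325,  0.0736]), 'gripper_width': 0.9999377959272869}
```

View pics/top0.png

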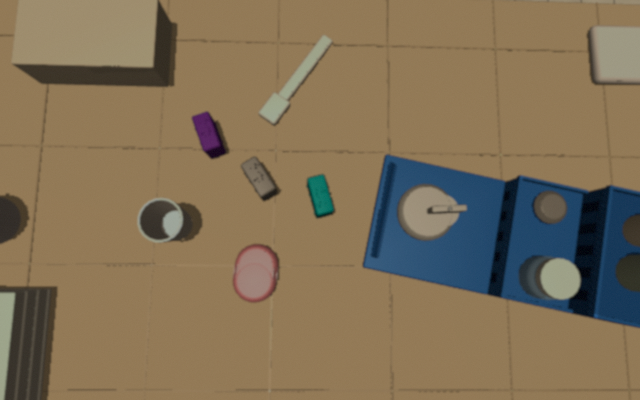

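View pics/side0.png

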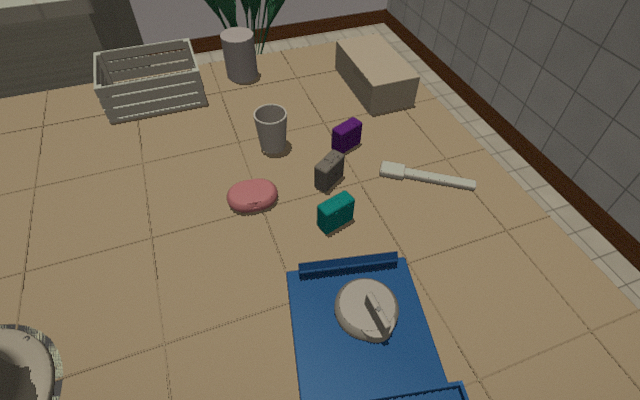

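```bash
python3 - <<'E'
from h import *
np.set_printoptions(precision=4,suppress=True)
a=cv2.imread('pics/top0.png')
A=cv2.resize(a[145:305,360:520],None,fx=5,fy=5,interpolation=cv2.INTER_CUBIC)[:600]
cv2.imwrite('pics/z1.png',A)
B=cv2.resize(a[140:230,180:350],None,fx=4.7,fy=4.7,interpolation=cv2.INTER_CUBIC)
cv2.imwrite('pics/z2.png',B)
d=snap('top')
for b in cut_out('top','stone'):
    m=b['region'].astype(np.uint8); ys,xs=np.nonzero(m)
    r=cv2.minAreaRect(np.c_[xs,ys].astype(np.float32))
    print(b['p'],r,m.sum(), unproj(d,[r[0]],.058), unproj(d,cv2.boxPoints(r),.058)[:,:2].tolist())
for b in cut_out('top','cam_grip'):
    m=b['region'].astype(np.uint8); ys,xs=np.nonzero(m);print(b['p'],m.sum(),xs.mean(),ys.mean(),xs.min(),xs.max(),ys.min(),ys.max())
print(d['fx'],d['tvec'])
E
```

```text
0.97 ((320.2063293457031, 195.44271850585938), (42.71596908569336, 21.35798454284668), 74.47589111328125) 864 [[0.5615 0.123  0.058 ]] [[0.5897019026020756, 0.14883146053269006], [0.5995998239620501, 0.11604006306867845], [0.5335711313721215, 0.09735722178683523], [0.5240373859286868, 0.12982491213177824]]
0.73 ((259.1360778808594, 177.79672241210938), (45.1450309753418, 19.39414405822754), 58.24052047729492) 838 [[0.5883 0.2204 0.058 ]] [[0.6105560277283731, 0.2529396836915882], [0.627745113419773, 0.22732011081485787], [0.5661726518717901, 0.18797292240800262], [0.549448431605899, 0.21352448924679326]]
0.92 2735 427.65667276051187 211.37952468007313 397 466 183 239
428.9626793767526 [0.1152 0.5559 0.6673]
```

View pics/z1.png

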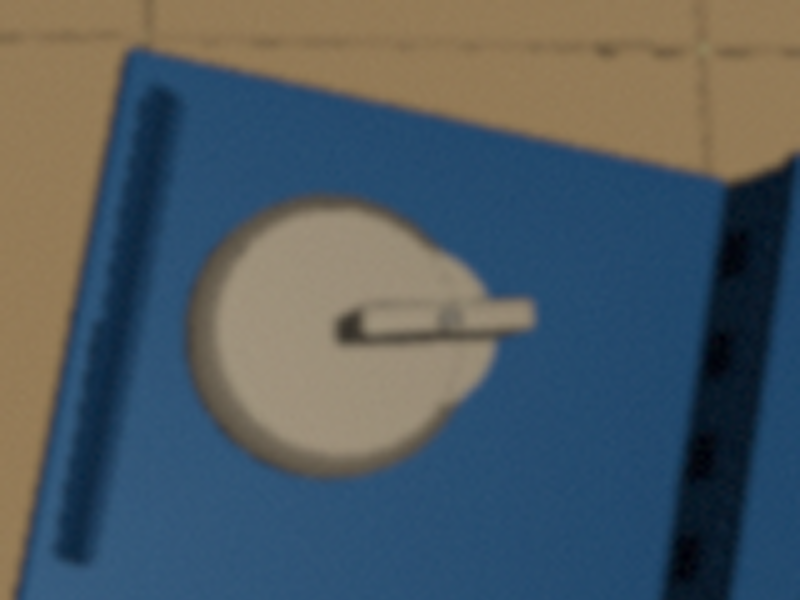

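View pics/z2.png

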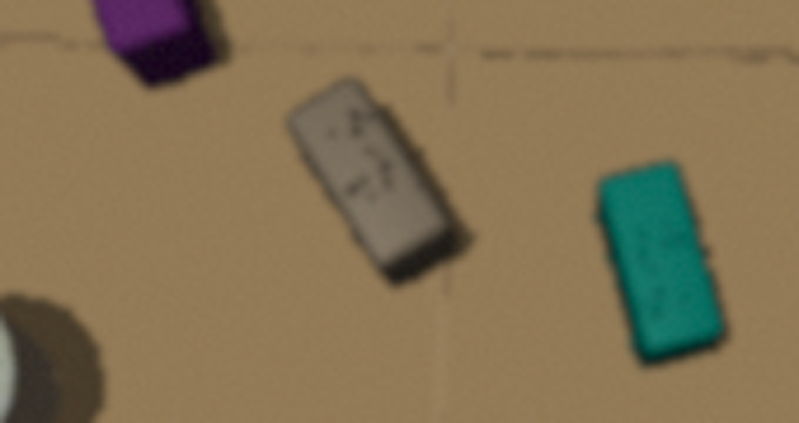

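```bash
python3 - <<'E'
from h import *
np.set_printoptions(precision=4,suppress=True)
d=snap('top')
def px(l,s,o): return (np.array(l,float)+.5)/s-.5+np.array(o)
bar=unproj(d,px([[362,304],[362,334],[535,300],[535,328]],5,[360,145]),.064)
print('bar',bar[:,:2],bar.mean(0)); v=bar[:2].mean(0)-bar[2:].mean(0); print('len',np.linalg.norm(v),'ang y',np.arctan2(v[1],v[0]))
f=unproj(d,px([[143,90],[57,555]],5,[360,145]),.040); v=f[0]-f[1];print('fence top outer',f,np.arctan2(v[1],v[0]),np.linalg.norm(v))
f=unproj(d,px([[182,95],[92,562]],5,[360,145]),.012); v=f[0]-f[1];print('fence inner base',f,np.arctan2(v[1],v[0]),np.linalg.norm(v))
e=unproj(d,px([[130,50],[722,182]],5,[360,145]),.012); v=e[0]-e[1];print('tray edge',e,np.arctan2(v[1],v[0]))
th=np.arctan2(*(f[0]-f[1])[[1,0]]); u=np.array([np.cos(th),np.sin(th)]); w=np.array([-u[1],u[0]])
g=bar.mean(0)[:2]
print('slot from bar',g-26e-3*u+69e-3*w, 'fence dist from bar',(f.mean(0)[:2]-g)@w)
# disc top fit: leftmost
from scipy.optimize import least_squares
c=unproj(d,px([[214,330],[335,206],[335,456],[245,420],[245,245]],5,[360,145]),.032)[:,:2]
r=least_squares(lambda p:np.hypot(*(c-p).T)-.048,[.55,-.05]);print('disc',r.x,r.fun)
s=unproj(d,px([[350,78],[288,118],[390,265],[453,230]],4.7,[180,140]),.058)
print('stone',s[:,:2],s.mean(0)); v=(s[0]+s[1]-s[2]-s[3]);print(np.arctan2(v[1],v[0]),np.linalg.norm(v)/2)
ds=snap('side')
E
```

```text
bar [[ 0.5475 -0.0544]
 [ 0.5379 -0.0542]
 [ 0.5496 -0.1101]
 [ 0.5406 -0.1098]] [ 0.5439 -0.0821  0.064 ]
len 0.055740546199709445 ang y 1.6144526447617646
fence top outer [[0.6212 0.0099 0.04  ]
 [0.4677 0.0396 0.04  ]] -0.19070542847909894 0.15628651836134164
fence inner base [[ 0.6263 -0.0092  0.012 ]
 [ 0.4659  0.0234  0.012 ]] -0.20060142923178698 0.1636453413754666
tray edge [[ 0.6418  0.0087  0.012 ]
 [ 0.599  -0.1977  0.012 ]] 1.3662289820152425
slot from bar [ 0.5322 -0.0093] fence dist from bar 0.0878405624104494
disc [ 0.5422 -0.0636] [ 0.0012 -0.0049 -0.0058  0.0013 -0.0001]
stone [[0.6233 0.2295]
 [0.609  0.2499]
 [0.5592 0.2141]
 [0.5715 0.1933]] [0.5907 0.2217 0.058 ]
0.6164665820442004 0.06227410516716973
```

The grey pitted block at top-view (258,178) is the stone. It is the right colour, rectangular, and stands on its edge. The look-alikes are purple (208,135) and turquoise (320,195). The pink soap (256,272) and the round pebble (550,207) are also not it. The enlarged crop confirms this. The cam bar runs (432,209)–(467,207), at about 0.24 rad. First I move above the cam.

send_rows(targets=[{"dz":40},{"dz":40},{"dx":20,"dy":28,"dz":20,"wz":0.08},{"dx":25,"dy":34,"wz":0.08},{"dx":25,"dy":34,"wz":0.08},{"dx":25,"dy":34,"wz":0.08},{"dx":25,"dy":34,"wz":0.08},{"dx":25,"dy":34,"wz":0.08}])

```text
schema error: expected keys dx, dy, dz, wx, wy, wz, grip
```

```bash
python3 - <<'E'
from h import *
o=robot.get_obs();print(o['joint_pos'],o['tool_pos'],o['tcp_rot'],o['time'])
E
```

```text
[ 1.61219386  0.50086456 -0.42699083  1.5503977   0.22081143  1.13833503
 -0.2103071 ] [ 0.14301455 -0.63406495  0.23133206] [3.12227129e+00 3.47719147e-01 1.13494214e-05] 1.05
```

All seven keys are needed in each row.

send_rows(targets=[{"dx":0,"dy":0,"dz":40,"wx":0,"wy":0,"wz":0,"grip":0},{"dx":0,"dy":0,"dz":40,"wx":0,"wy":0,"wz":0,"grip":0},{"dx":20,"dy":28,"dz":20,"wx":0,"wy":0,"wz":0.08,"grip":0},{"dx":25,"dy":34,"dz":0,"wx":0,"wy":0,"wz":0.08,"grip":0},{"dx":25,"dy":34,"dz":0,"wx":0,"wy":0,"wz":0.08,"grip":0},{"dx":25,"dy":34,"dz":0,"wx":0,"wy":0,"wz":0.08,"grip":0},{"dx":25,"dy":34,"dz":0,"wx":0,"wy":0,"wz":0.08,"grip":0},{"dx":25,"dy":34,"dz":0,"wx":0,"wy":0,"wz":0.08,"grip":0}])

```text
time: 2.05
tool_pos: [0.289, -0.4347, 0.3315]
tcp_rot: [2.948, 1.084, -0.0]
force: [0.5, -1.3, 0.3]
gripper_width: 1.002
```

```bash
python3 - <<'E'
from h import *
o=robot.get_obs();print(o['joint_pos'],o['tool_pos'],o['tcp_rot'],o['time'])
E
```

```text
[ 1.49499171  0.19981615 -0.64644936  1.73742892  0.12676552  1.24579866
 -0.04823348] [ 0.28898359 -0.43473107  0.33151985] [ 2.94787395e+00  1.08440478e+00 -6.82068826e-05] 2.05
```

send_rows(targets=[{"dx":25,"dy":32,"dz":0,"wx":0,"wy":0,"wz":0.083,"grip":0},{"dx":25,"dy":32,"dz":0,"wx":0,"wy":0,"wz":0.083,"grip":0},{"dx":25,"dy":32,"dz":0,"wx":0,"wy":0,"wz":0.083,"grip":0},{"dx":25,"dy":32,"dz":-10,"wx":0,"wy":0,"wz":0.083,"grip":0},{"dx":25,"dy":32,"dz":-15,"wx":0,"wy":0,"wz":0.083,"grip":0},{"dx":25,"dy":32,"dz":-15,"wx":0,"wy":0,"wz":0.083,"grip":0},{"dx":25,"dy":32,"dz":-15,"wx":0,"wy":0,"wz":0.083,"grip":0},{"dx":20,"dy":32,"dz":-15,"wx":0,"wy":0,"wz":0.083,"grip":0},{"dx":20,"dy":32,"dz":-15,"wx":0,"wy":0,"wz":0.083,"grip":0},{"dx":20,"dy":32,"dz":-15,"wx":0,"wy":0,"wz":0.083,"grip":0},{"dx":18,"dy":30,"dz":-15,"wx":0,"wy":0,"wz":0.083,"grip":0},{"dx":0,"dy":0,"dz":0,"wx":0,"wy":0,"wz":0,"grip":0}])

```text
time: 3.55
tool_pos: [0.5414, -0.0814, 0.2155]
tcp_rot: [-2.161, -2.276, -0.003]
force: [0.1, 0.4, -0.8]
gripper_width: 1.0
```

```bash
python3 - <<'E'
from h import *
o=robot.get_obs();print(o['joint_pos'],o['tool_pos'],o['tcp_rot'],o['time'])
d=snap('wrist','w1.png')
for t in ['cam_grip','slot']: print(t,landmark_of('wrist',t))
E
```

```text
[ 0.83296168  0.45643843 -0.93403954  1.81437052  0.40975524  1.08060906
 -0.1988055 ] [ 0.54142911 -0.08136349  0.21551262] [-2.16122854 -2.2763327  -0.00260952] 3.55
cam_grip [{'centre': [0.5462, -0.088, 0.0457], 'p': 0.84}]
slot [{'centre': [0.5321, -0.0147, 0.0117], 'p': 0.84}]
```

View pics/w1.png

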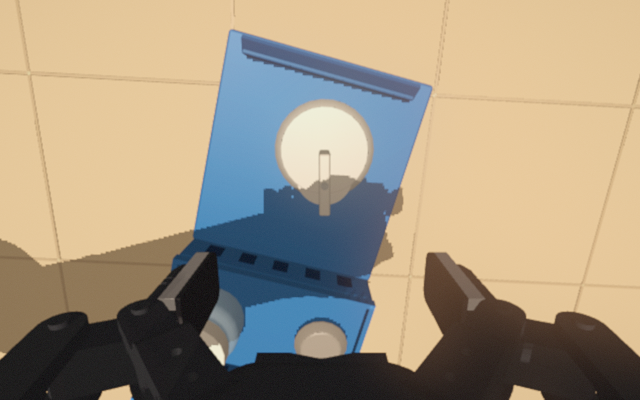

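```bash
python3 - <<'E'
from h import *
from scipy.spatial.transform import Rotation as R
np.set_printoptions(precision=4,suppress=True)
a=cv2.imread('pics/w1.png')
cv2.imwrite('pics/z3.png',cv2.resize(a[20:250,180:460],None,fx=2.6,fy=2.6,interpolation=cv2.INTER_CUBIC))
print(R.from_rotvec(robot.get_obs()['tcp_rot']).as_matrix())
E
```

```text
[[-0.0438  0.999  -0.0002]
 [ 0.999   0.0438 -0.0004]
 [-0.0004 -0.0002 -1.    ]]
```

View pics/z3.png

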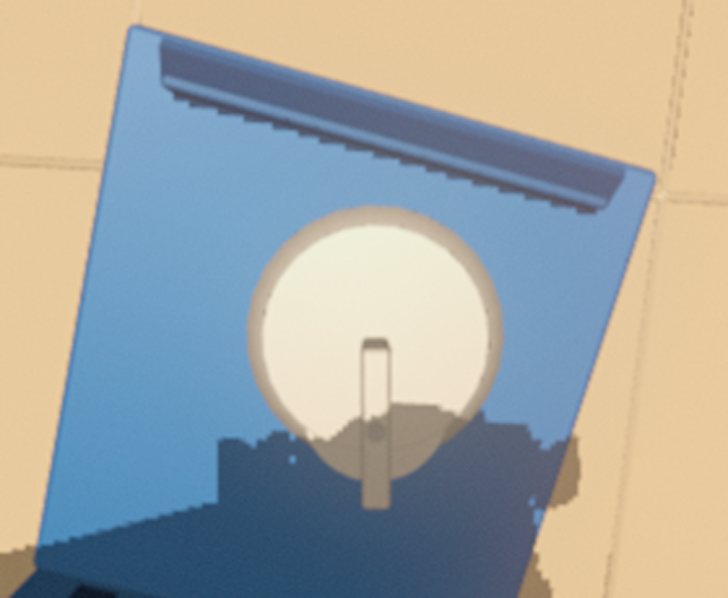

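```bash
python3 - <<'E'
from h import *
np.set_printoptions(precision=4,suppress=True)
d=snap('wrist')
def px(l): return (np.array(l,float)+.5)/2.6-.5+np.array([180,20])
b=unproj(d,px([[362,349],[390,349],[363,509],[389,509]]),.064); v=b[:2].mean(0)-b[2:].mean(0)
print(b.mean(0),np.arctan2(v[1],v[0]),np.linalg.norm(v))
for n,l,z in [('lip top outer',[[163,40],[625,172]],.04),('tray outer edge',[[133,26],[655,174]],.012),('lip near',[[163,82],[600,208]],.04)]:
    f=unproj(d,px(l),z);v=f[1]-f[0];print(n,f,np.arctan2(v[1],v[0]),np.linalg.norm(v))
print('tray side',unproj(d,px([[133,26],[38,560]]),.012))
from scipy.optimize import least_squares
c=unproj(d,px([[263,337],[489,337],[376,224],[457,256],[295,256]]),.032)[:,:2]
r=least_squares(lambda p:np.hypot(*(c-p[:2]).T)-p[2],[.55,-.05,.048]);print('disc',r.x,r.fun)
E
```

```text
[ 0.5437 -0.0896  0.064 ] 1.6178580176640043 0.05587201969290233
lip top outer [[ 0.4682  0.0332  0.04  ]
 [ 0.6245 -0.0011  0.04  ]] -0.21581718337423508 0.16004130756342919
tray outer edge [[0.4516 0.0418 0.012 ]
 [0.6433 0.0002 0.012 ]] -0.21349979566913893 0.1961822561664277
lip near [[ 0.468   0.0204  0.04  ]
 [ 0.6174 -0.0132  0.04  ]] -0.22111245547053582 0.15312047695544717
tray side [[ 0.4516  0.0418  0.012 ]
 [ 0.4068 -0.1634  0.012 ]]
disc [ 0.5427 -0.0631  0.0414] [-0.0001 -0.0001 -0.0004  0.0002  0.0003]
```

```bash
python3 - <<'E'
from h import *
np.set_printoptions(precision=4,suppress=True)
dw=snap('wrist'); dt=snap('top','top1.png'); ds=snap('side','side1.png')
def cam(d):
    R,_=cv2.Rodrigues(np.array(d['rvec'],float)); return (-R.T@np.array(d['tvec'],float).ravel()),R[2]
for n,d in [('w',dw),('t',dt),('s',ds)]: print(n,cam(d))
def K(d): return np.array([[d['fx'],0,d['cx']],[0,d['fy'],d['cy']],[0,0,1]])
def P(d): return K(d)@np.c_[cv2.Rodrigues(np.array(d['rvec'],float))[0],np.array(d['tvec'],float).ravel()]
w=(np.array([[376,349],[376,509],[133,26]],float)+.5)/2.6-.5+[180,20]
t=(np.array([[362,319],[535,314],[22,600]],float)+.5)/5-.5+[360,145]
t[2]=[0,0]
# tray corner (near, outer): top zoom (130,50) is +x outer corner -> wrist (655,174)
w[2]=(np.array([655,174])+.5)/2.6-.5+[180,20]; t[2]=(np.array([130,50])+.5)/5-.5+[360,145]
X=cv2.triangulatePoints(P(dw),P(dt),w.T,t.T); X=(X[:3]/X[3]).T; print(X)
print('reproj',proj(dw,X)-w,proj(dt,X)-t)
# TCP in each view
o=robot.get_obs(); print('tcp',proj(dt,[o['tool_pos']]),proj(ds,[o['tool_pos']]),proj(dw,[o['tool_pos']]))
print('bar side proj',proj(ds,[[.544,-.082,.064],[.544,-.09,.064]]))
E
python3 -c "
import cv2
a=cv2.imread('pics/side1.png');cv2.imwrite('pics/z4.png',cv2.resize(a[150:390,250:480],None,fx=2.5,fy=2.5,interpolation=cv2.INTER_CUBIC))"
```

```text
w (array([ 0.5376, -0.0188,  0.3607]), array([ 0.012 , -0.2694, -0.9629]))
t (array([0.4589, 0.1489, 0.7314]), array([ 0.1359, -0.0378, -0.99  ]))
s (array([ 0.375, -0.287,  0.578]), array([ 0.2449,  0.6194, -0.7459]))
[[ 0.5454 -0.0656  0.0302]
 [ 0.5476 -0.1234  0.0359]
 [ 0.6519  0.0017 -0.0224]]
reproj [[ 2.6257 -1.6506]
 [ 2.1618 -4.0028]
 [-1.8202 -0.5715]] [[ 0.6513  0.939 ]
 [ 1.5141  0.7149]
 [ 0.1519 -0.7128]]
tcp [[495.352  195.3644]] [[394.3453 249.9205]] [[321.7274 257.5727]]
bar side proj [[377.6169 309.0613]
 [380.1957 314.2113]]
```

View pics/top1.png

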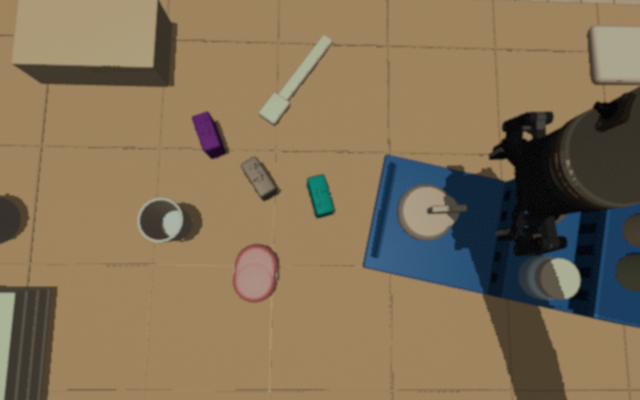

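View pics/z4.png

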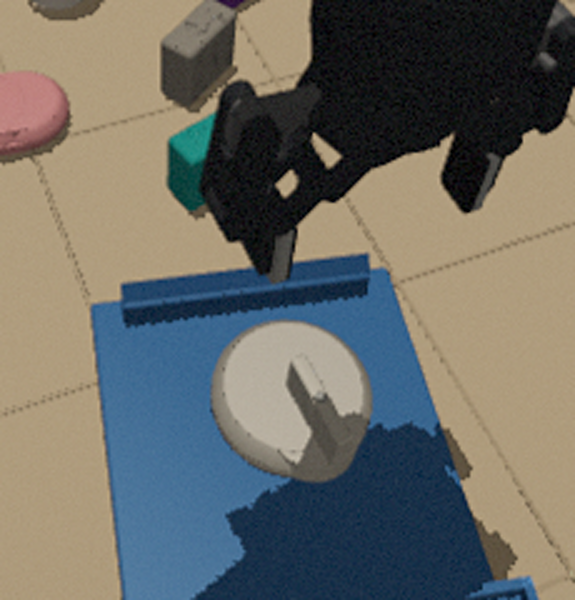

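send_rows(targets=[{"dx":2.5,"dy":-2,"dz":-35,"wx":0,"wy":0,"wz":0,"grip":0},{"dx":0,"dy":0,"dz":-35,"wx":0,"wy":0,"wz":0,"grip":60},{"dx":0,"dy":0,"dz":-30,"wx":0,"wy":0,"wz":0,"grip":60},{"dx":0,"dy":0,"dz":-10,"wx":0,"wy":0,"wz":0,"grip":60},{"dx":0,"dy":0,"dz":0,"wx":0,"wy":0,"wz":0,"grip":60}], newtons=60)

```text
time: 4.53
tool_pos: [0.5435, -0.0884, 0.1064]
tcp_rot: [-2.172, -2.269, 0.0]
force: [0.9, -0.6, 0.8]
gripper_width: 0.769
```

```bash
python3 - <<'E'
from h import *
d=snap('wrist','w2.png'); o=robot.get_obs(); print(o['tool_pos'])
print(landmark_of('wrist','cam_grip'))
p=o['tool_pos']
print(proj(d,[p,[p[0],p[1],.064],[.544,-.082,.064],[.544,-.09,.064]]))
s=snap('side','s2.png')['frame']; cv2.imwrite('pics/z5.png',cv2.resize(s[200:390,270:480],None,fx=3,fy=3,interpolation=cv2.INTER_CUBIC))
E
```

```text
[ 0.54412547 -0.08823486  0.10718535]
[{'centre': [0.5502, -0.0857, 0.0477], 'p': 0.86}]
[[323.2645516  257.2613471 ]
 [322.80186468 224.57289077]
 [323.07990097 214.24996693]
 [322.44449881 227.45213431]]
```

View pics/w2.png

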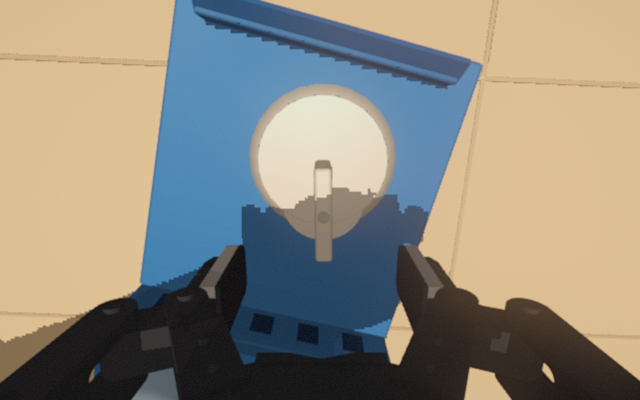

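View pics/z5.png

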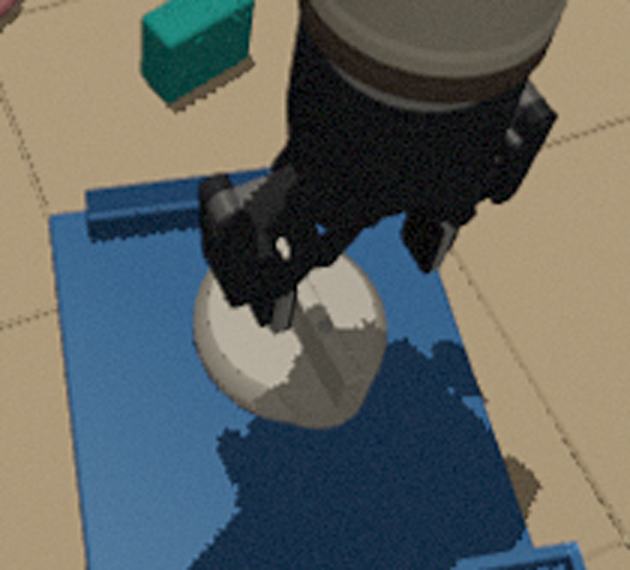

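send_rows(targets=[{"dx":0,"dy":4.5,"dz":-25,"wx":0,"wy":0,"wz":0,"grip":60},{"dx":0,"dy":0,"dz":-25,"wx":0,"wy":0,"wz":0,"grip":60},{"dx":0,"dy":0,"dz":-15,"wx":0,"wy":0,"wz":0,"grip":60},{"dx":0,"dy":0,"dz":-4,"wx":0,"wy":0,"wz":0,"grip":60},{"dx":0,"dy":0,"dz":0,"wx":0,"wy":0,"wz":0,"grip":60},{"dx":0,"dy":0,"dz":0,"wx":0,"wy":0,"wz":0,"grip":60}])

```text
time: 5.42
tool_pos: [0.5443, -0.0836, 0.0382]
tcp_rot: [2.171, 2.269, 0.001]
force: [0.3, 0.4, 0.0]
gripper_width: 0.766
```

```bash
python3 - <<'E'
from h import *
d=snap('wrist','w3.png'); o=robot.get_obs(); print(o['tool_pos'],o['force'])
print(proj(d,[[.544,-.0835,.064],[.544,-.082,.064],[.544,-.09,.064]]))
E
```

```text
[ 0.54420131 -0.08363543  0.0381282 ] [-0.34639989  0.93399003  0.41059487]
[[321.33036772 285.65192784]
 [321.50646565 282.14472145]
 [320.57952673 300.60584779]]
```

View pics/w3.png

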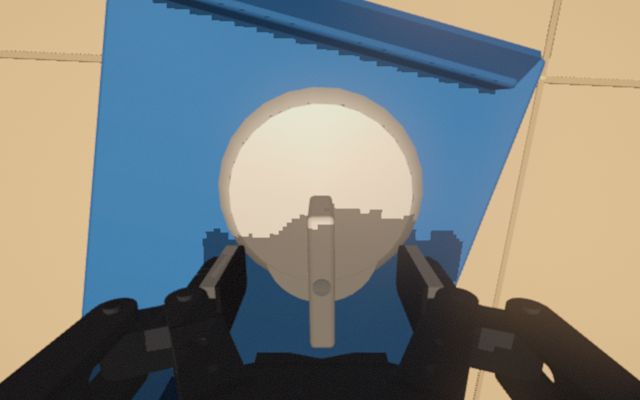

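The bar is centred between the fingers, with its pivot dot at (321,287) against a predicted (321,286). Closing.

send_rows(targets=[{"dx":0,"dy":0,"dz":0,"wx":0,"wy":0,"wz":0,"grip":255},{"dx":0,"dy":0,"dz":0,"wx":0,"wy":0,"wz":0,"grip":255},{"dx":0,"dy":0,"dz":0,"wx":0,"wy":0,"wz":0,"grip":255},{"dx":0,"dy":0,"dz":0,"wx":0,"wy":0,"wz":0,"grip":255},{"dx":0,"dy":0,"dz":0,"wx":0,"wy":0,"wz":0,"grip":255},{"dx":0,"dy":0,"dz":0,"wx":0,"wy":0,"wz":0,"grip":255}], newtons=70)

```text
time: 6.22
tool_pos: [0.5443, -0.0836, 0.0376]
tcp_rot: [2.171, 2.269, 0.002]
force: [2.6, 0.5, 0.7]
gripper_width: 0.101
```

send_rows(targets=[{"dx":0,"dy":0,"dz":0,"wx":0,"wy":0,"wz":0.08,"grip":255},{"dx":0,"dy":0,"dz":0,"wx":0,"wy":0,"wz":0.08,"grip":255},{"dx":0,"dy":0,"dz":0,"wx":0,"wy":0,"wz":0.08,"grip":255},{"dx":0,"dy":0,"dz":0,"wx":0,"wy":0,"wz":0.08,"grip":255},{"dx":0,"dy":0,"dz":0,"wx":0,"wy":0,"wz":0,"grip":255}])

```text
time: 6.85
tool_pos: [0.5444, -0.0836, 0.0376]
tcp_rot: [1.783, 2.585, 0.002]
force: [3.7, -0.3, 0.8]
gripper_width: 0.102
```

```bash
python3 - <<'E'
from h import *
o=robot.get_obs();print(o['joint_pos'],o['tool_pos'],o['tcp_rot'],o['force'],o['moment'],o['gripper_width'])
E
```

```text
[ 0.72337724  0.72407566 -0.80997937  1.9210485   0.72069561  0.81308266
 -0.12223614] [ 0.54442785 -0.08358041  0.03761283] [1.78298039e+00 2.58525326e+00 1.96599633e-03] [ 3.70230583 -0.34547466  0.81598381] [-0.04564104 -0.73892346  0.18282263] 0.10193000344975198
```

send_rows(targets=[{"dx":0,"dy":0,"dz":0,"wx":0,"wy":0,"wz":0.1,"grip":255},{"dx":0,"dy":0,"dz":0,"wx":0,"wy":0,"wz":0.1,"grip":255},{"dx":0,"dy":0,"dz":0,"wx":0,"wy":0,"wz":0.1,"grip":255},{"dx":0,"dy":0,"dz":0,"wx":0,"wy":0,"wz":0.1,"grip":255},{"dx":0,"dy":0,"dz":0,"wx":0,"wy":0,"wz":0.1,"grip":255},{"dx":0,"dy":0,"dz":0,"wx":0,"wy":0,"wz":0.1,"grip":255},{"dx":0,"dy":0,"dz":0,"wx":0,"wy":0,"wz":0.1,"grip":255},{"dx":0,"dy":0,"dz":0,"wx":0,"wy":0,"wz":0.1,"grip":255},{"dx":0,"dy":0,"dz":0,"wx":0,"wy":0,"wz":0.1,"grip":255},{"dx":0,"dy":0,"dz":0,"wx":0,"wy":0,"wz":0.1,"grip":255},{"dx":0,"dy":0,"dz":0,"wx":0,"wy":0,"wz":0,"grip":255},{"dx":0,"dy":0,"dz":0,"wx":0,"wy":0,"wz":0,"grip":255}])

```text
time: 8.35
tool_pos: [0.5447, -0.0833, 0.0377]
tcp_rot: [0.326, 3.122, 0.001]
force: [5.1, 0.3, -0.0]
gripper_width: 0.102
```

```bash
python3 - <<'E'
from h import *
o=robot.get_obs();print(o['joint_pos'],o['tool_pos'],o['tcp_rot'],o['force'],o['moment'],o['gripper_width'])
d=snap('wrist','w4.png')
E
```

```text
[ 0.84949547  0.83342224 -1.00795161  1.91734864  0.89991613  0.92537487
  0.74864476] [ 0.54473668 -0.08332571  0.03765669] [3.25545569e-01 3.12241590e+00 9.19983555e-04] [ 5.0657123   0.33847094 -0.03107703] [-0.01123795 -1.02343015  0.2301149 ] 0.10249144756509773
```

View pics/w4.png

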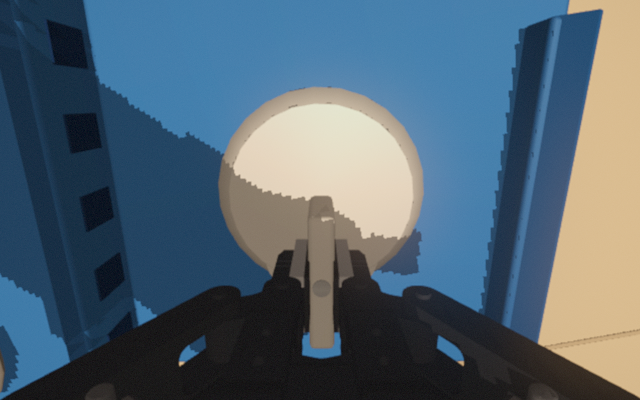

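```bash
python3 - <<'E'
from h import *
d=snap('wrist')
for l in ([[601,12],[540,345]],[[552,18],[510,340]]):
    f=unproj(d,l,.04);v=f[0]-f[1];print(f,np.arctan2(v[1],v[0]))
f=unproj(d,[[320,203],[320,347]],.064);v=f[0]-f[1];print(f,np.arctan2(v[1],v[0]))
E
```

```text
[[0.46780168 0.03888236 0.04      ]
 [0.61080571 0.01131012 0.04      ]] 2.9511224687473137
[[ 0.46611487  0.02105754  0.04      ]
 [ 0.60493994 -0.00275069  0.04      ]] 2.9717468927112276
[[ 0.51165114 -0.07670113  0.064     ]
 [ 0.57093133 -0.08920622  0.064     ]] 2.9336917720355458
```

send_rows(targets=[{"dx":0,"dy":0,"dz":0,"wx":0,"wy":0,"wz":0,"grip":0},{"dx":0,"dy":0,"dz":0,"wx":0,"wy":0,"wz":0,"grip":0},{"dx":0,"dy":0,"dz":0,"wx":0,"wy":0,"wz":0,"grip":0},{"dx":0,"dy":0,"dz":0,"wx":0,"wy":0,"wz":0,"grip":0},{"dx":0,"dy":0,"dz":15,"wx":0,"wy":0,"wz":0,"grip":0},{"dx":0,"dy":0,"dz":40,"wx":0,"wy":0,"wz":0,"grip":0},{"dx":0,"dy":0,"dz":45,"wx":0,"wy":0,"wz":0,"grip":0},{"dx":5,"dy":35,"dz":12,"wx":0,"wy":0,"wz":0.1,"grip":0},{"dx":6,"dy":40,"dz":0,"wx":0,"wy":0,"wz":0.1,"grip":0},{"dx":6,"dy":40,"dz":0,"wx":0,"wy":0,"wz":0.1,"grip":0},{"dx":6,"dy":40,"dz":0,"wx":0,"wy":0,"wz":0.1,"grip":0},{"dx":6,"dy":40,"dz":0,"wx":0,"wy":0,"wz":0.1,"grip":0},{"dx":6,"dy":40,"dz":0,"wx":0,"wy":0,"wz":0.1,"grip":0},{"dx":6,"dy":40,"dz":0,"wx":0,"wy":0,"wz":0.1,"grip":0},{"dx":5,"dy":30,"dz":0,"wx":0,"wy":0,"wz":0.124,"grip":0},{"dx":0,"dy":0,"dz":0,"wx":0,"wy":0,"wz":0,"grip":0},{"dx":0,"dy":0,"dz":0,"wx":0,"wy":0,"wz":0,"grip":0}])

```text
time: 10.58
tool_pos: [0.5896, 0.2208, 0.1497]
tcp_rot: [0.952, -2.994, 0.001]
force: [-0.4, -0.3, 0.1]
gripper_width: 0.999
```

```bash
python3 - <<'E'
from h import *
o=robot.get_obs();print(o['joint_pos'],o['tool_pos'],o['tcp_rot'],o['force'],o['gripper_width'])
d=snap('wrist','w5.png'); print(landmark_of('wrist','stone'))
t=snap('top','t5.png')
print(proj(d,[[.5907,.2217,.058]]))
for b in cut_out('wrist','stone'):
    m=b['region'].astype(np.uint8); ys,xs=np.nonzero(m); print(b['p'],cv2.minAreaRect(np.c_[xs,ys].astype(np.float32)))
E
```

```text
[ 0.37599287  0.88405414 -1.22383203  1.65958056  0.87465094  1.2475536
  1.14652929] [0.58957322 0.2208008  0.1496977 ] [ 9.52100328e-01 -2.99367243e+00  9.52092193e-04] [-0.40251416 -0.28179075  0.08267889] 0.998936203708075
[{'centre': [0.563, 0.1212, -0.0016], 'p': 0.72}, {'centre': [0.6641, 0.3105, 0.0], 'p': 0.72}, {'centre': [0.5934, 0.2241, 0.0024], 'p': 0.64}]
[[320.87765961 203.3403442 ]]
0.94 ((227.57150268554688, 86.69817352294922), (62.267608642578125, 101.08419036865234), 16.189205169677734)
0.68 ((355.57904052734375, 315.0390930175781), (50.14228057861328, 90.7433090209961), 16.8583984375)
0.66 ((322.2657775878906, 197.8246612548828), (43.00754928588867, 94.971923828125), 2.12109637260437)
```

View pics/w5.png

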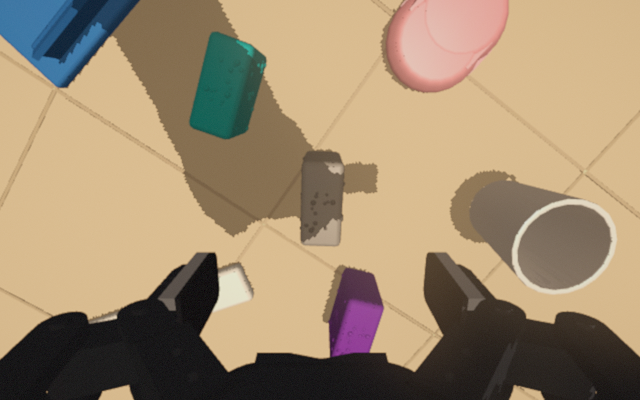

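View pics/t5.png

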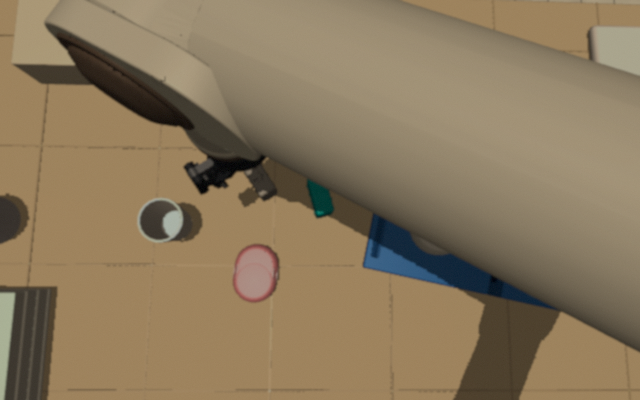

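```bash
python3 - <<'E'
import cv2
a=cv2.imread('pics/w5.png');cv2.imwrite('pics/z6.png',cv2.resize(a[140:260,280:370],None,fx=5,fy=5,interpolation=cv2.INTER_CUBIC))
E
```

```text
(no output)
```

View pics/z6.png

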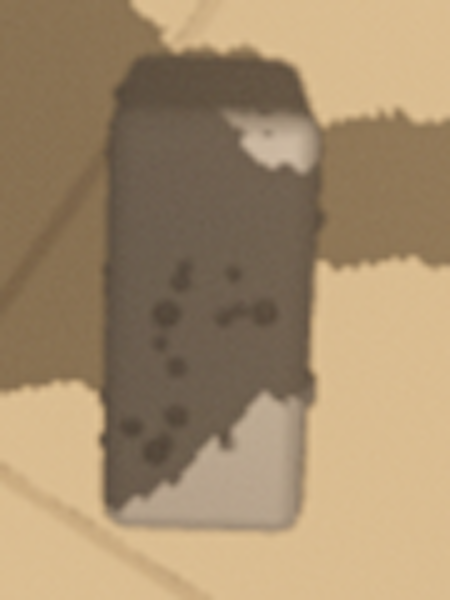

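```bash
python3 - <<'E'
from h import *
np.set_printoptions(precision=4,suppress=True)
d=snap('wrist')
p=(np.array([[112,108],[320,108],[302,525],[104,525]],float)+.5)/5-.5+[280,140]
s=unproj(d,p,.058);v=s[2]+s[3]-s[0]-s[1]
print(s,s.mean(0),np.arctan2(v[1],v[0]),np.linalg.norm(v)/2,np.linalg.norm(s[0]-s[1]),np.linalg.norm(s[2]-s[3]))
o=robot.get_obs(); r=o['tcp_rot']; print(o['tool_pos'],2*np.arctan2(r[1],r[0])-np.pi/2)
E
```

```text
[[0.5738 0.1926 0.058 ]
 [0.5572 0.216  0.058 ]
 [0.6087 0.2504 0.058 ]
 [0.6255 0.2266 0.058 ]] [0.5913 0.2214 0.058 ] 0.5859468481535353 0.0619489166291291 0.028640247141216046 0.029166603564935906
[0.5899 0.22   0.1494] -4.097335268309589
```

send_rows(targets=[{"dx":1.2,"dy":1.5,"dz":-35,"wx":0,"wy":0,"wz":-0.015,"grip":0},{"dx":0,"dy":0,"dz":-35,"wx":0,"wy":0,"wz":0,"grip":0},{"dx":0,"dy":0,"dz":-30,"wx":0,"wy":0,"wz":0,"grip":0},{"dx":0,"dy":0,"dz":-15,"wx":0,"wy":0,"wz":0,"grip":0},{"dx":0,"dy":0,"dz":0,"wx":0,"wy":0,"wz":0,"grip":0},{"dx":0,"dy":0,"dz":0,"wx":0,"wy":0,"wz":0,"grip":255},{"dx":0,"dy":0,"dz":0,"wx":0,"wy":0,"wz":0,"grip":255},{"dx":0,"dy":0,"dz":0,"wx":0,"wy":0,"wz":0,"grip":255},{"dx":0,"dy":0,"dz":0,"wx":0,"wy":0,"wz":0,"grip":255},{"dx":0,"dy":0,"dz":0,"wx":0,"wy":0,"wz":0,"grip":255},{"dx":0,"dy":0,"dz":0,"wx":0,"wy":0,"wz":0,"grip":255}], newtons=40)

```text
time: 12.2
tool_pos: [0.5913, 0.2231, 0.0352]
tcp_rot: [-0.931, 2.999, -0.0]
force: [-0.3, -0.5, 6.1]
gripper_width: 0.346
```

```bash
python3 - <<'E'
from h import *
o=robot.get_obs();print(o['joint_pos'],o['tool_pos'],o['tcp_rot'],o['force'],o['gripper_width']*85)
d=snap('wrist','w6.png')
E
```

```text
[ 0.31476497  1.0068162  -1.09809601  1.70708097  1.00665853  1.09908193
  1.05856085] [0.59129373 0.22309551 0.03522658] [-9.31209413e-01  2.99916377e+00 -3.76932122e-04] [-0.31725615 -0.53217285  6.07466113] 29.393220025100515
```

View pics/w6.png

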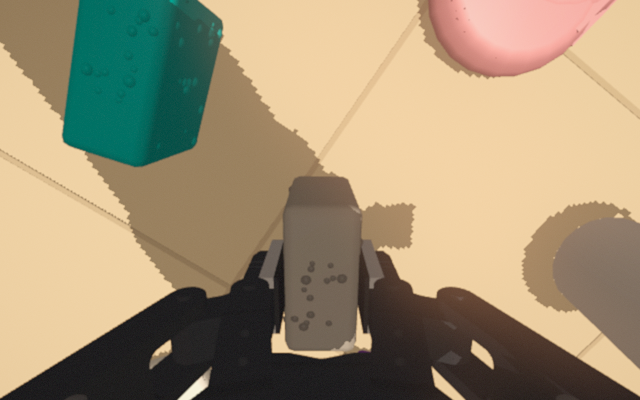

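```bash
python3 - <<'E'
from h import *
d=snap('wrist')
s=unproj(d,[[285,207],[360,207],[356,350],[288,350]],.058); c=s.mean(0)
o=robot.get_obs();r=o['tcp_rot'];y=2*np.arctan2(r[1],r[0])-np.pi/2
x=y-np.pi/2;v=s[2]+s[3]-s[0]-s[1]
print(c,np.arctan2(v[1],v[0]),np.linalg.norm(v)/2,(y)%(2*np.pi), (c-o['tool_pos'])[:2]@[np.cos(x),np.sin(x)],(c-o['tool_pos'])[:2]@[np.cos(y),np.sin(y)])
E
```

```text
[0.59097436 0.22387846 0.058     ] 0.600586925841395 0.062298989213096685 2.1729518641244887 0.00020484490972123257 0.0008005325255996475
```

send_rows(targets=[{"dx":0,"dy":0,"dz":20,"wx":0,"wy":0,"wz":0,"grip":255},{"dx":0,"dy":0,"dz":35,"wx":0,"wy":0,"wz":0,"grip":255},{"dx":0,"dy":0,"dz":35,"wx":0,"wy":0,"wz":0,"grip":255},{"dx":0,"dy":-10,"dz":20,"wx":0,"wy":0,"wz":-0.05,"grip":255},{"dx":-7,"dy":-28,"dz":0,"wx":0,"wy":0,"wz":-0.1,"grip":255},{"dx":-8,"dy":-28,"dz":0,"wx":0,"wy":0,"wz":-0.1,"grip":255},{"dx":-8,"dy":-28,"dz":0,"wx":0,"wy":0,"wz":-0.1,"grip":255},{"dx":-8,"dy":-28,"dz":0,"wx":0,"wy":0,"wz":-0.1,"grip":255},{"dx":-8,"dy":-28,"dz":0,"wx":0,"wy":0,"wz":-0.1,"grip":255},{"dx":-8,"dy":-28,"dz":0,"wx":0,"wy":0,"wz":-0.1,"grip":255},{"dx":-8,"dy":-28,"dz":0,"wx":0,"wy":0,"wz":-0.1,"grip":255},{"dx":-4,"dy":-28,"dz":0,"wx":0,"wy":0,"wz":-0.05,"grip":255},{"dx":0,"dy":0,"dz":0,"wx":0,"wy":0,"wz":0,"grip":255},{"dx":0,"dy":0,"dz":0,"wx":0,"wy":0,"wz":0,"grip":255},{"dx":0,"dy":0,"dz":0,"wx":0,"wy":0,"wz":0,"grip":255}])

```text
time: 14.18
tool_pos: [0.5317, -0.0099, 0.1445]
tcp_rot: [0.308, 3.126, 0.001]
force: [-0.3, 0.8, -1.2]
gripper_width: 0.345
```

```bash
python3 - <<'E'
from h import *
o=robot.get_obs();r=o['tcp_rot'];print(o['joint_pos'],o['tool_pos'],2*np.arctan2(r[1],r[0])-np.pi,o['force'],o['gripper_width']*85)
d=snap('wrist','w7.png');s=snap('side','s7.png')
for c in ('wrist','side'): print(c,[(np.round(b['centre'],4),b['p']) for t in ('slot','cam_grip') for b in landmark_of(c,t)])
E
```

```text
[ 0.84181621  0.67788207 -1.1726482   1.91015732  0.72377737  1.05983724
  0.73292797] [ 0.531699   -0.00992079  0.14449506] -0.19631614240375184 [-0.25616656  0.77659944 -1.19221704] 29.295505118597323
wrist [(array([ 0.5315, -0.015 ,  0.0122]), 0.66), (array([ 0.5473, -0.0854,  0.0468]), 0.65)]
side [(array([ 0.5409, -0.0806,  0.0473]), 0.43), (array([ 0.5409, -0.0791,  0.0434]), 0.75)]
```

View pics/w7.png

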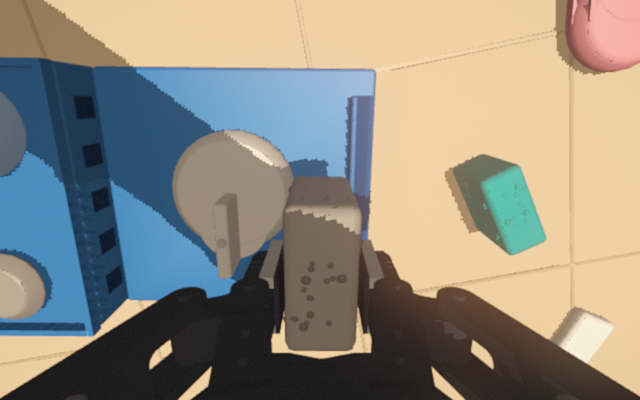

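View pics/s7.png

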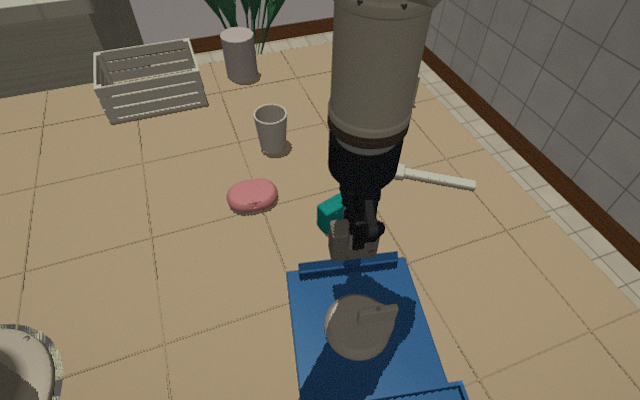

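```bash
python3 - <<'E'
import cv2
a=cv2.imread('pics/w7.png');cv2.imwrite('pics/z7.png',cv2.resize(a[60:220,160:400],None,fx=3.3,fy=3.3,interpolation=cv2.INTER_CUBIC))
from h import *
np.set_printoptions(precision=4,suppress=True)
d=snap('wrist')
g=np.array([.544,-.0836]);th=-.2;u=np.array([np.cos(th),np.sin(th)]);w=np.array([-u[1],u[0]])
P=lambda x,y,z:[*(g+x*u+y*w),z]
pts=[P(0,0,.064),P(28e-3,0,.064),P(-28e-3,0,.064),P(-.026,.048,.032),P(-.106,.09,.04),P(.054,.09,.04),P(-.026,-.048,.032)]
q=proj(d,pts);print(q,(q-[160,60])*3.3)
E
```

```text
[[222.209  241.9827]
 [225.0465 277.9911]
 [219.1893 203.6619]
 [293.5929 194.5541]
 [351.9306  85.0381]
 [346.4432 292.7308]
 [168.8494 194.0915]] [[205.2898 600.543 ]
 [214.6536 719.3705]
 [195.3247 474.0844]
 [440.8566 444.0285]
 [633.371   82.6257]
 [615.2624 768.0116]
 [ 29.2029 442.5018]]
```

View pics/z7.png

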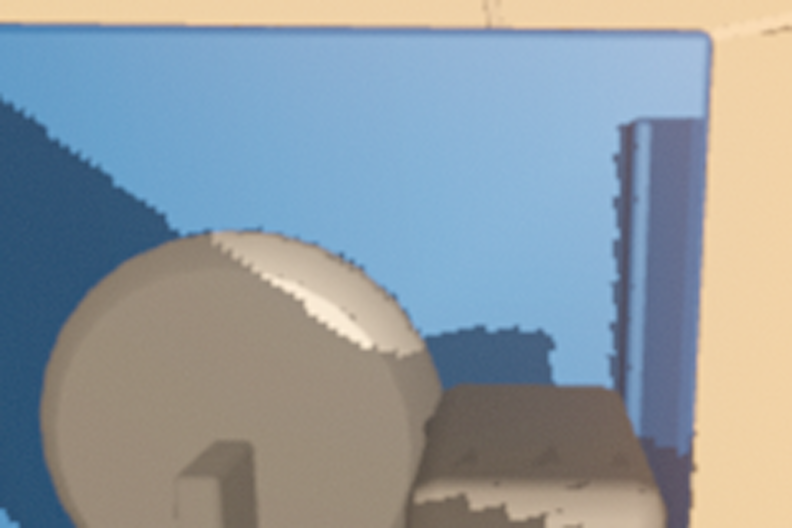

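send_rows(targets=[{"dx":0.5,"dy":-1,"dz":-20,"wx":0,"wy":0,"wz":0,"grip":255},{"dx":0,"dy":0,"dz":-15,"wx":0,"wy":0,"wz":0,"grip":255},{"dx":0,"dy":0,"dz":-15,"wx":0,"wy":0,"wz":0,"grip":255},{"dx":0,"dy":0,"dz":-10,"wx":0,"wy":0,"wz":0,"grip":255},{"dx":0,"dy":0,"dz":0,"wx":0,"wy":0,"wz":0,"grip":255},{"dx":0,"dy":0,"dz":0,"wx":0,"wy":0,"wz":0,"grip":255}])

```text
time: 15.28
tool_pos: [0.5326, -0.0118, 0.0846]
tcp_rot: [0.31, 3.126, 0.001]
force: [0.1, 1.0, -1.7]
gripper_width: 0.343
```

send_rows(targets=[{"dx":0,"dy":0,"dz":-8,"wx":0,"wy":0,"wz":0,"grip":255},{"dx":0,"dy":0,"dz":-8,"wx":0,"wy":0,"wz":0,"grip":255},{"dx":0,"dy":0,"dz":-8,"wx":0,"wy":0,"wz":0,"grip":255},{"dx":0,"dy":0,"dz":-6,"wx":0,"wy":0,"wz":0,"grip":255},{"dx":0,"dy":0,"dz":0,"wx":0,"wy":0,"wz":0,"grip":255},{"dx":0,"dy":0,"dz":0,"wx":0,"wy":0,"wz":0,"grip":255}])

```text
time: 16.02
tool_pos: [0.5323, -0.0119, 0.0544]
tcp_rot: [0.31, 3.126, 0.0]
force: [-0.4, -0.2, -1.0]
gripper_width: 0.345
```

```bash
python3 - <<'E'
from h import *
o=robot.get_obs();print(o['tool_pos'],o['force'],o['gripper_width']*85)
d=snap('wrist','w8.png')
E
```

```text
[ 0.53232425 -0.01190529  0.05440711] [-0.3873212  -0.20404704 -0.95041839] 29.311416946152505
```

View pics/w8.png

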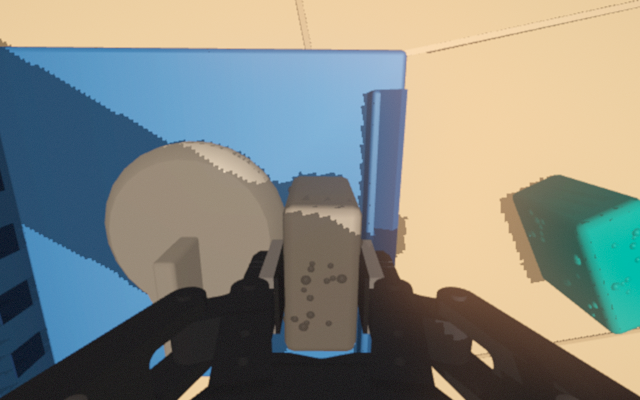

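send_rows(targets=[{"dx":0,"dy":0,"dz":-3,"wx":0,"wy":0,"wz":0,"grip":255},{"dx":0,"dy":0,"dz":-2,"wx":0,"wy":0,"wz":0,"grip":255},{"dx":0,"dy":0,"dz":-1.5,"wx":0,"wy":0,"wz":0,"grip":255},{"dx":0,"dy":0,"dz":0,"wx":0,"wy":0,"wz":0,"grip":255},{"dx":0,"dy":0,"dz":0,"wx":0,"wy":0,"wz":0,"grip":255}])

```text
time: 16.7
tool_pos: [0.5323, -0.012, 0.0478]
tcp_rot: [0.31, 3.126, 0.0]
force: [-0.5, 0.1, -1.1]
gripper_width: 0.342
```

send_rows(targets=[{"dx":0,"dy":0,"dz":-0.7,"wx":0,"wy":0,"wz":0,"grip":255},{"dx":0,"dy":0,"dz":0,"wx":0,"wy":0,"wz":0,"grip":255},{"dx":0,"dy":0,"dz":0,"wx":0,"wy":0,"wz":0,"grip":90},{"dx":0,"dy":0,"dz":0,"wx":0,"wy":0,"wz":0,"grip":90},{"dx":0,"dy":0,"dz":0,"wx":0,"wy":0,"wz":0,"grip":90},{"dx":0,"dy":0,"dz":0,"wx":0,"wy":0,"wz":0,"grip":90}])

```text
time: 17.45
tool_pos: [0.5322, -0.012, 0.0471]
tcp_rot: [-0.31, -3.126, -0.0]
force: [-0.3, 0.6, -0.0]
gripper_width: 0.646
```

send_rows(targets=[{"dx":0,"dy":0,"dz":10,"wx":0,"wy":0,"wz":0,"grip":90},{"dx":0,"dy":0,"dz":30,"wx":0,"wy":0,"wz":0,"grip":90},{"dx":0,"dy":0,"dz":40,"wx":0,"wy":0,"wz":0,"grip":90},{"dx":0,"dy":0,"dz":40,"wx":0,"wy":0,"wz":0,"grip":90},{"dx":0,"dy":0,"dz":30,"wx":0,"wy":0,"wz":0,"grip":90},{"dx":0,"dy":0,"dz":0,"wx":0,"wy":0,"wz":0,"grip":90},{"dx":0,"dy":0,"dz":0,"wx":0,"wy":0,"wz":0,"grip":90}])

```text
time: 18.32
tool_pos: [0.5318, -0.0124, 0.1968]
tcp_rot: [-0.31, -3.126, 0.001]
force: [-0.5, -0.8, 0.1]
gripper_width: 0.645
```

```bash
python3 - <<'E'
from h import *
o=robot.get_obs();print(o['tool_pos'],o['force'],o['gripper_width']*85)
d=snap('wrist','w9.png');s=snap('side','s9.png')
for c in ('wrist','side'): print(c,[(t,np.round(b['centre'],4),b['p']) for t in ('stone','cam_grip') for b in landmark_of(c,t)])
cv2.imwrite('pics/z9.png',cv2.resize(s['frame'][180:390,250:480],None,fx=2.8,fy=2.8,interpolation=cv2.INTER_CUBIC))
g=np.array([.544,-.0836]);th=-.2;u=np.array([np.cos(th),np.sin(th)]);w=np.array([-u[1],u[0]])
sl=g-.026*u+.069*w
c=[[*(sl+a*.032*u+b*.015*w),.07] for a in(-1,1) for b in (-1,1)]
print('expected stone top corners',proj(d,c))
E
```

```text
[ 0.5317649  -0.01242742  0.19675298] [-0.47155075 -0.80858597  0.1167392 ] 54.802639770494096
wrist [('stone', array([ 0.5343, -0.0155,  0.0138]), 0.91), ('stone', array([ 0.566 ,  0.1219, -0.0042]), 0.81), ('cam_grip', array([ 0.5481, -0.085 ,  0.0489]), 0.76)]
side [('stone', array([0.5656, 0.1283, 0.0019]), 0.95), ('stone', array([ 0.5337, -0.0141,  0.015 ]), 0.65), ('stone', array([0.6619, 0.3092, 0.0046]), 0.43), ('cam_grip', array([ 0.5408, -0.0803,  0.047 ]), 0.8)]
expected stone top corners [[304.34645857 149.99790157]
 [342.56286923 150.11021136]
 [305.12974886 226.71129054]
 [341.06807911 226.82167943]]
```

View pics/w9.png

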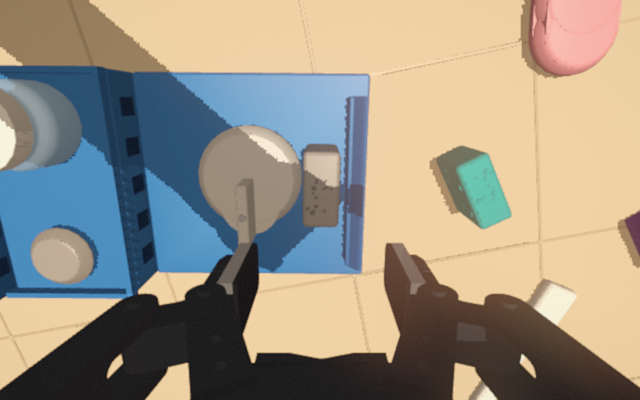

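View pics/z9.png

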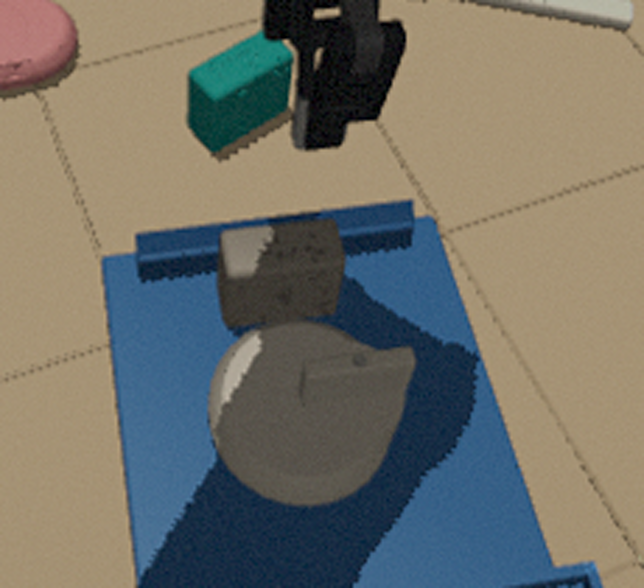

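The stone stands upright in the gap. Its top corners in the wrist view are about (303,150) to (339,226), against a predicted (304,150) to (341,227). The bar is parallel to the fence and the gripper is well clear.

```bash
python3 -c "
from h import *
print(sign_off())"
```

```text
the job is handed in; nothing more can be done
None
```

The cam is set, the pumice stone stands in the gap, and the job is handed in at about 18.5 s of the 56 s allowed. The sign-off reports no verdict.

- **Cam:** I gripped the bar and turned it 1.32 rad counter-clockwise with the stone still away. The bar now lies within about 1–2 degrees of the fence, and the wrist force while turning was about 5 N.
- **Stone:** I picked the grey pitted one, leaving the purple and turquoise look-alikes alone. I lowered it between cam and fence with no side contact, let go at floor height and backed off 150 mm.
- **Last checks:** In the final wrist picture the stone's top corners lie within about 2 pixels (1–2 mm) of where a stone exactly in the slot should show. The side view shows it upright along the fence, and the forces are near zero.
- **Disagreements:**
  - An early wrist picture put the cam axis 6–8 mm off from the top camera. The arm was still settling then, and a second look closer in agreed with the top and side cameras.
  - The trained networks' stone landmark is 3–5 mm from my slot estimate, close to their stated error and inside the judging limits.

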